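Load the tape hanger onto the packing-bench rail

TASK

Put the hanger that carries the roll of packing tape onto the bench rail: lift it by the tongue at its top and run its wheels into the rail's open end. As soon as both wheels are inside the rail let go of it there, then push it along the rail from behind with your fingers, without holding it, until it has shoved the hook hanger right up to the capped end and closes up against it. Leave it hanging freely there, and leave the other hangers and everything lying on the bench where they are.

Things in the scene. Friction and masses are not known exactly. Their poses are not given: they have to be found in the camera images.
- tape_hanger_center (a point): Tape hanger, the one to move (0.4 kg): aluminium plate 5 mm thick, standing upright on its foot, with a tan tape roll in front. Point: plate mid-plane, mid width, 75 mm over the foot's underside. x = plate normal towards the wheels (back), y = width, z = up. Plate 96 mm wide up to 37 mm above this point. Roll 92 mm diameter, axis along x, 22 mm lower; roll and foot reach 64 mm forward (-x).
- tape_hanger_tongue (a point): Tongue on top of the tape hanger, where to grasp it: 70 mm wide (y), 5 mm thick (x), 38 mm high, bare on both faces. Point: its centre, 19 mm below the top edge, 56 mm above tape_hanger_center; same axes. When the hanger is on the rail, the tongue's lower end is 8 mm above the rail's top.
- tape_hanger_fold (a point): The plate's two side edges are folded forward: flat vertical faces, 48 mm to either side (y) of this point, from 12.5 mm behind it to 10 mm in front (x), reaching 30 mm up and over 60 mm down. The trailing one is the face to push on. Point: mid width, at wheel height, 12.5 mm in front of the plate's mid-plane. On the rail it lies 31 mm in front of the rail's axis. Axes as the hanger's.
- tape_hanger_wheels (a point): Half-way between the centres of the tape hanger's two white wheels, 18.5 mm behind the plate's mid-plane, 82 mm over the foot's underside; hanger axes. Wheels: 33 mm diameter, 18 mm thick, bevelled, free-turning on axles along x, 28 mm to either side (y). In the rail this point follows its axis with 2.5 mm play up/down, 2 mm fore/aft; released, it drops 2.5 mm and leans forward about 0.14 rad.
- rail_axis (a point): Middle of the rail, on its axis, 140 mm above the bench. Aluminium C rail, 340 mm long, on two uprights behind it (+x). y = along the rail, x = away from the slot (slot looks to -x, to the robot), z = up. Outside 44 mm high, from 14 mm in front of the axis to 16 mm behind; inside 38 mm high, 11 mm in front to 13 mm behind; slot 18 mm high. Place and angle vary.
- mouth (a point): On the rail's axis, in the middle of the 8 mm long steel sleeve around the rail's OPEN end, the way in; the sleeve hardly stands proud of the rail, its outer face is 4 mm further out, its inside 0.8 mm roomier than the rail's. It may be the left or the right end. Axes as the rail's.
- cap (a point): On the rail's axis, in the middle of the 8 mm thick black end plate that closes the rail's other end (332 mm from mouth). The plate stands proud all round: from 28 mm in front of the axis to 26 mm behind, 32 mm up and down. Axes as the rail's.
- hook_mid (a point): Hook hanger, already on the rail; point on the rail's axis at its mid width. Plate 80 mm wide in line with the tape hanger's plate, same side folds, tongue up to 68 mm above the axis, two steel hooks in front. Slides with about 1.5 N and stops with its edge 1 mm from the cap's inner face; with the tape hanger shoved up to it there, tape_hanger_wheels is 133 mm from cap.
- cup_hanger_center (a point): Another hanger, 150 mm tall, with the same plate, foot, tongue and wheels as the tape hanger, standing on the bench, but carrying a round black cup with pens. Not to be moved. Point in the plate, mid width, half-way up; axes as the tape hanger's.
- tray_hanger_center (a point): Another hanger, 150 mm tall, with the same plate, foot, tongue and wheels as the tape hanger, standing on the bench, but carrying a low rectangular dark steel tray. Not to be moved. Point in the plate, mid width, half-way up; axes as the tape hanger's.
- stamp: Bystander: self-inking stamp, white 36 mm square base with a black knob, 96 mm tall. Origin under its centre.
- knife: Bystander: box cutter with yellow handle, lying, 155 mm long (along its x), 24 mm wide, 18 mm high. Origin under it, near the middle.
- spare_roll: Bystander: roll of packing tape lying flat, 112 mm diameter, 48 mm high. Origin under its centre.
- clipboard: Bystander: clipboard lying flat, 240 x 165 mm (x, y), 24 mm high at the clip. Origin under its centre.
- jug: Bystander: round white plastic jug, 92 mm diameter, 145 mm tall. Origin under its centre.
- carton: Bystander: small closed carton, 110 x 140 mm (x, y), 85 mm high. Origin under its centre.
Not all that is in view belongs to the job. What is shaped like the part that bears tape_hanger_center but blue is not meant.

How it is judged:
By the outcome, as a careful person would: the job done as asked, in the order asked, and still so for the second after the job is handed in, with the robot touching nothing.
It also fails if it takes over 61 s, if anything falls off the work surface, if the arm or the gripper's body presses on something with over 40 N, if the wrist force passes 120 N, or if a joint passes its speed limit or range.

ROBOT

A 6-joint arm with a two-finger parallel gripper is mounted at the origin on the work surface. World frame = base frame: x ahead of the robot, y to its left, z up, the work surface at z = 0. Lengths are in mm, angles in degrees, forces in N, time in s.
With the tool pointing down it reaches from about 375 to 975 mm from the base axis. Payload 3.8 kg.
Tool frame: the origin (TCP) lies on the centre line of the jaws, within the pads' length; the fingertips stand 22 mm ahead of it and the grasp point (between the pads) lies 3 mm ahead of it; z points along the fingers, y is the line along which they close (so a half turn about z gives the same grasp; the last joint's range is limited). The gripper opens to 88 mm and grips with 3 to 60 N. Pads are 18 mm wide; open, the fingers measure 123 mm over their backs; the gripper's body (75 mm by 187 mm) begins 45 mm behind the grasp point.
Start: joints at [63.031, 15.12, 91.902, -0, 72.978, -2.114], TCP at [283.714, 612.474, 260.706] pointing down, gripper open.
Joint ranges: [-150.88, 150.88], [-54.13, 125.18], [17.81, 147.31], [-75.09, 255.09], [0, 152.58], [-146.25, 146.25]. Speed limits (degrees/s): [147.25, 147.25, 180, 180, 180, 180].

INTERFACE

Orientations are given as [roll, pitch, yaw] about the fixed x, y, z axes, in that order (R = Rz(yaw) Ry(pitch) Rx(roll)).
In Python, from workcell import bot gives the robot as it stands. The module is installed in compiled form; this text tells all that it offers. Calls block until the motion is done:
- bot.reach(position, orientation): joint-space move of the TCP to a pose.
- bot.move_l(position, frame=None, rate=150, guard=None): straight line of the TCP; frame=None keeps the orientation; rate is the mean speed in mm/s. With guard (N) it stops when the force on the tool has changed by that much, and returns True; else False.
- bot.move_j(angles): joint-space move.
- bot.move_gripper(opening, force=None): finger opening in mm; force is the grip in N (None keeps the last); returns when the fingers have stopped.
- bot.sleep(seconds).
- bot.ik(position, orientation): joint angles nearest the present ones, or None.
- bot.state(): the state.
- bot.snapshot(name): name is "side" or "top"; returns the picture (384x512x3 uint8, blue, green, red); there is no depth.
- bot.camera_model(name): a dict with "fx", "fy", "cx", "cy" (pixels), "R" (3x3) and "t" (3): a world point X has camera coordinates R X + t. Camera axes: x right, y down, z forward; pixel columns grow to the right and rows downward; lengths in mm; the calibration is good to about 2 mm. A picture is of the moment at which its call begins. camera_model takes no time and is no camera call.
A pose or a line that the arm cannot do raises bot.PlanningError and nothing moves.
- bot.sign_off(): hands the job in; it is judged then, once.
The state is a dict: "clock": time; "joint_pos": joint angles; "joint_vel": joint speeds; "joint_torque": joint torques, N m; "ee_pos": TCP position; "ee_rot": TCP orientation; "ft_force": force on the tool from outside, world axes, zero at the start; "wrist_torque": the same for the moment, N m; "gripper_width": finger opening in mm; "grip_force": force on a finger pad.
Only numpy, scipy, OpenCV 4.12 (cv2) and the standard library are available. Lean on these libraries where they do the work, as an engineer would, in place of code of your own. Each camera call takes 0.05 s, during which the arm holds its last target. There are 200 camera calls.

## Working session

There is one attempt and no reset: what is moved stays moved. The work goes in short steps, each a Python script; the robot and the scene stay as the last script left them, time stands still between calls to the robot, and variables do not carry over. Pictures are saved under pics/ and viewed, at most 13 in all, crops included, and the job is handed in when it is done.

```bash
mkdir -p pics; python3 - <<'E'
from workcell import bot
import cv2,numpy as np
for n in("side","top"):
    cv2.imwrite(f"pics/{n}0.png",cv2.resize(bot.snapshot(n),(800,600),interpolation=cv2.INTER_CUBIC))
    c=bot.camera_model(n);print(n,c['fx'],c['cx'],c['cy'],np.round(c['R'],3).tolist(),np.round(-np.array(c['R']).T@c['t']))
s=bot.state();print(s['clock'],s['ee_rot'])
E
```

```text
side 362.40761305558397 252.801534318255 187.64185442586032 [[0.966, -0.258, -0.004], [-0.176, -0.644, -0.744], [0.19, 0.72, -0.668]] [ 231. -723.  813.]
top 387.35726284445536 251.40945020667064 188.47349610067877 [[-0.009, -1.0, 0.003], [-0.998, 0.009, -0.066], [0.066, -0.004, -0.998]] [ 349.    3. 1215.]
0.1 [-1.79884697e+02 -3.04184325e-03  1.55147673e+02]
```

View pics/side0.png

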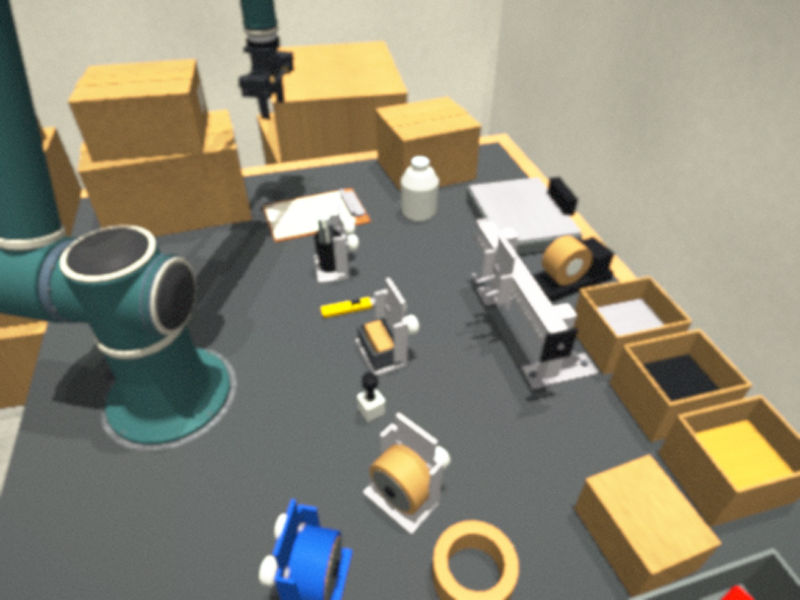

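View pics/top0.png

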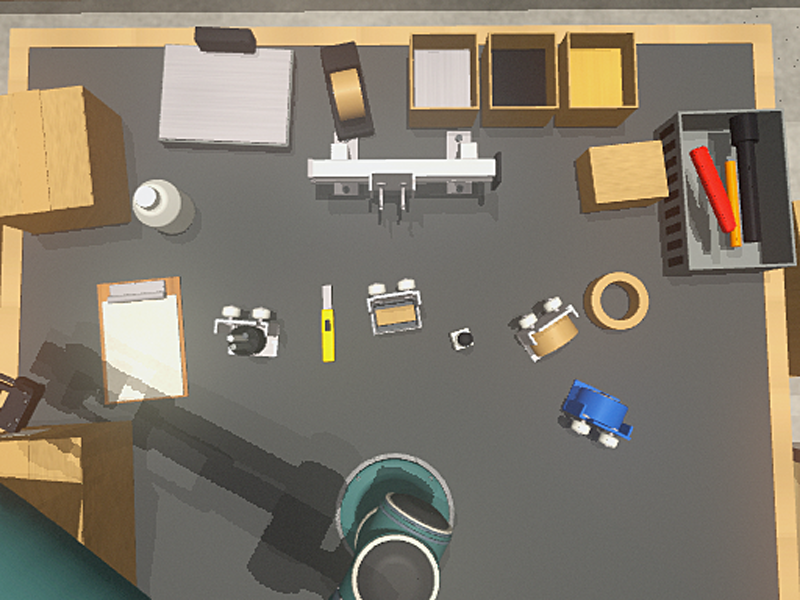

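Side view: the tape hanger stands at about (405,470), the rail runs from the mouth (485,235) to the black cap (560,345), and the blue decoy is at (310,550). Top view: the hanger is at (548,325), the mouth at the left end (312,170) and the cap at (498,170). Next I'll zoom in to measure.

```bash
cat > h.py <<'E'
from workcell import bot
import cv2,numpy as np
from scipy.optimize import least_squares
C={n:bot.camera_model(n) for n in("side","top")}
def proj(n,X):
    c=C[n];p=np.asarray(X,float)@np.array(c['R']).T+np.array(c['t'])
    return np.c_[c['fx']*p[:,0]/p[:,2]+c['cx'],c['fy']*p[:,1]/p[:,2]+c['cy']]
def onz(n,uv,z):
    c=C[n];R=np.array(c['R']);o=-R.T@c['t'];d=R.T@[(uv[0]-c['cx'])/c['fx'],(uv[1]-c['cy'])/c['fy'],1]
    return o+d*(z-o[2])/d[2]
def crop(im,x0,y0,w,h,s,name=None):
    r=cv2.resize(im[y0:y0+h,x0:x0+w],None,fx=s,fy=s,interpolation=cv2.INTER_CUBIC)
    for i in range(0,w,10): cv2.putText(r,str(x0+i),(i*s,8),0,.3,(0,0,255)); cv2.line(r,(i*s,10),(i*s,14),(0,0,255))
    for i in range(0,h,10): cv2.putText(r,str(y0+i),(0,i*s+4),0,.3,(0,0,255))
    if name: cv2.imwrite("pics/"+name,r)
    return r
def T(p,yaw,pts):
    a=np.radians(yaw);R=np.array([[np.cos(a),-np.sin(a),0],[np.sin(a),np.cos(a),0],[0,0,1]])
    return np.asarray(pts,float)@R.T+p
E
python3 - <<'E'
from h import *
t=bot.snapshot("top");s=bot.snapshot("side")
A=np.vstack([crop(t,190,80,133,50,6)[:, :800-2] ,crop(s,295,130,133,50,6)[:,:798]])
a=crop(t,325,185,50,50,8);b=crop(s,228,260,50,50+30,8)[:, :]
crop(t,190,80,133,60,6,"rt.png")
cv2.imwrite("pics/th.png",np.hstack([cv2.copyMakeBorder(a,0,b.shape[0]-a.shape[0],0,0,0),b])[:600])
cr=crop(s,295,135,100,75,8,"rs.png")
E
```

```text
(no output)
```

View pics/rt.png

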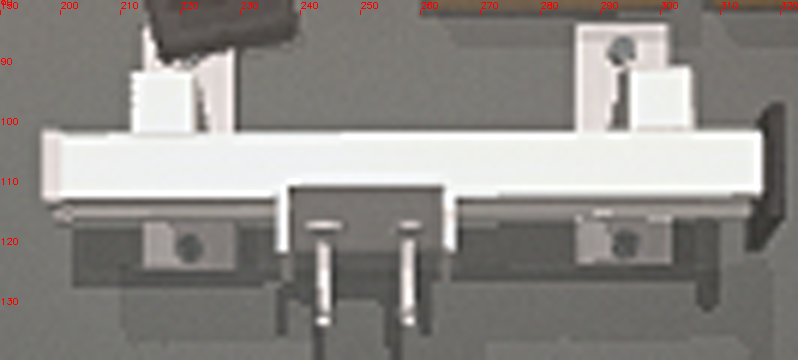

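View pics/th.png

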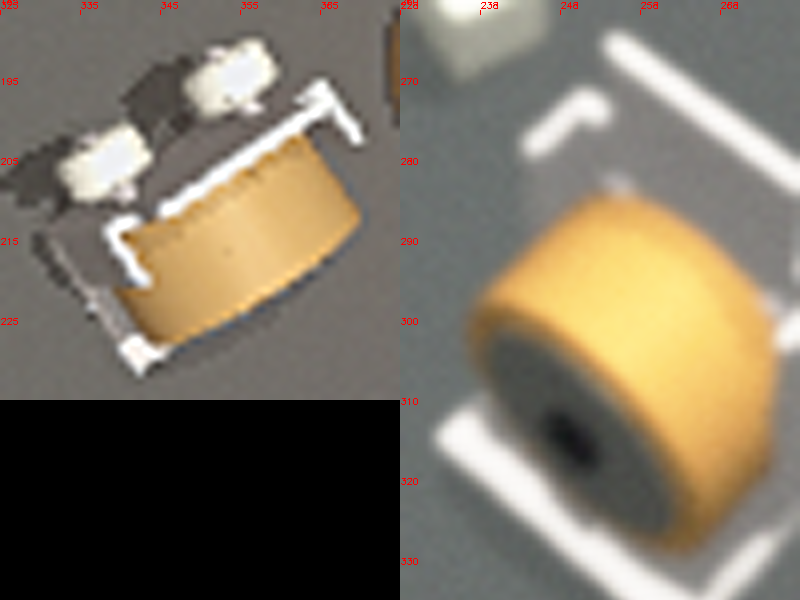

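View pics/rs.png

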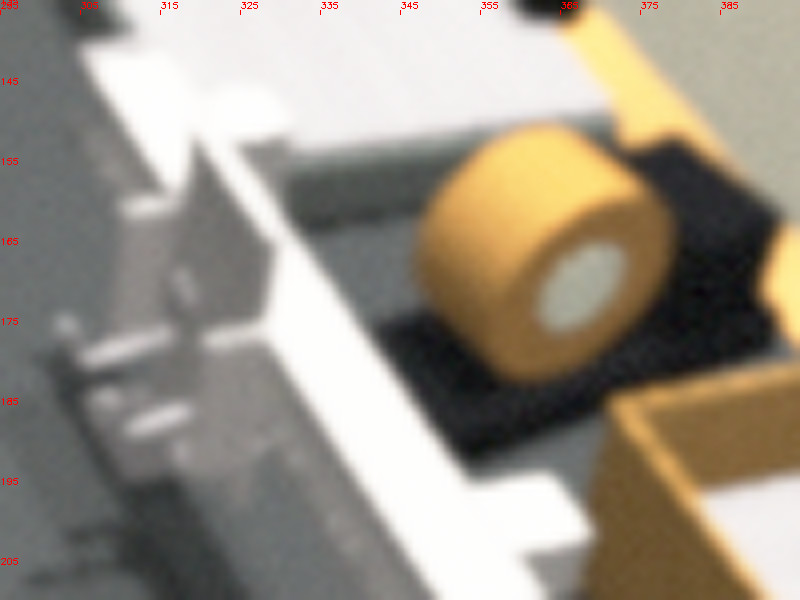

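Measured points:
- **Rail, top view:** open-end top corners at (197,101.8) and (197,113.3), cap-end corners at about (317,101.7) and (316.7,112.3). The hook hanger's folds are at columns 236 and 266.
- **Tape hanger, top view:** tongue top from (345,211.6) to (365.6,196.9).
- **Tape hanger, side view:** tongue top from (254.3,265.5) to (279.5,283.7).

Next I'll fit both poses.

```bash
cat > fit.py <<'E'
from h import *
# tape hanger: model points relative to foot underside centre in plate mid-plane
M=[("top",(0,35,150),(344.9,211.6)),("top",(0,-35,150),(365.6,196.9)),
("top",(-22.5,48,112),(343.3,220.2)),("top",(-22.5,-48,112),(370,202.5)),("top",(0,48,112),(338.7,213.7)),
("top",(18.5,28,88),(338.4,205.4)),("top",(18.5,-28,88),(353.7,194.7)),
("side",(0,35,150),(254.2,265.5)),("side",(0,-35,150),(279.7,283.6))]
def res(p,M,z=0): return np.concatenate([(proj(n,T([p[0],p[1],z],p[2],[m]))[0]-uv) for n,m,uv in M])
def fit(M,p0,z): 
    r=least_squares(res,p0,args=(M,z),loss='soft_l1',x_scale=[10,10,5]);return r.x
if __name__=="__main__":
    g=onz("top",(355,204),150);p=fit(M,[g[0],g[1],33],0)
    print("hanger",p.round(1));print(res(p,M).reshape(-1,2).round(1).tolist())
    Mt=[m for m in M if m[0]=="top"];print("top only",fit(Mt,p,0).round(1), "side only z150",onz("side",(254.2,265.5),150).round(1),onz("side",(279.7,283.6),150).round(1))
    R=[("top",(16,170,22),(197,101.8)),("top",(-14,170,22),(197,113.3)),("top",(16,-164,22),(317,101.7)),("top",(-14,-164,22),(316.7,112.5))]
    g=onz("top",(257,107),162);r=fit(R,[g[0],g[1],0],140);print("rail",r.round(1));print(res(r,R,140).reshape(-1,2).round(1).tolist())
    # hook plate folds top z=170
    a=onz("top",(236,113),170);b=onz("top",(266,113),170);print("hook y",a[1].round(1),b[1].round(1))
    m=T([r[0],r[1],140],r[2],[[0,166,0],[-18.5-22.5,0,30],[-18.5,0,68]]);print(m.round(1))
    yw=r[2]
    for tilt in(0,20):
        pass
    print("proj side rail corners",proj("side",T([r[0],r[1],140],r[2],[[-14,170,22],[16,170,22],[-28,-162,32],[-28,-170,32]])).round(1).tolist())
E
python3 fit.py
```

```text
hanger [ 374.6 -287.4   34.1]
[[0.3, -0.3], [0.3, -0.0], [-0.5, 0.4], [0.2, -1.1], [-0.5, 0.3], [-0.1, -0.5], [0.2, -0.7], [-0.4, 0.3], [-0.9, 0.1]]
top only [ 373.8 -287.5   33.7] side only z150 [ 356.1 -257.8  150. ] [ 396.1 -316.5  150. ]
rail [ 6.431e+02 -2.160e+01 -2.000e-01]
[[-0.4, 0.4], [-0.5, -0.4], [0.3, 0.1], [0.7, -0.1]]
hook y 39.2 -43.0
[[643.8 144.4 140. ]
 [602.1 -21.4 170. ]
 [624.6 -21.5 208. ]]
proj side rail corners [[304.6, 140.9], [313.5, 139.5], [347.9, 213.1], [349.4, 215.4]]
```

```bash
python3 - <<'E'
from h import *
import sys
hx,hy,hw=375.2,-287.3,34.0
for off in(90,-90):
    print(off,[None if (q:=bot.ik(p,[180,pt,y+off])) is None else np.round(q).tolist() for p,pt,y in [((hx,hy,136),0,hw),((624.6,210,194),0,-.2),((624.6,95,194),0,-.2)]])
yaw=hw+90
bot.move_gripper(44)
bot.reach([450,100,300],[180,0,yaw-30]); bot.reach([hx,hy,230],[180,0,yaw])
print(bot.move_l([hx,hy,136],rate=100,guard=8))
crop(bot.snapshot("side"),215,230,100,75,8,"g1.png")
s=bot.state();print(s['clock'],s['ee_pos'],s['ft_force'],s['joint_pos'])
E
```

```text
90 [[-40.0, -0.0, 123.0, 0.0, 57.0, -74.0], [16.0, 16.0, 98.0, -0.0, 66.0, 17.0], [6.0, 13.0, 101.0, -0.0, 65.0, 7.0]]
-90 [[-40.0, -0.0, 123.0, -0.0, 57.0, 106.0], None, None]
False
5.5583 [ 375.77632258 -287.78561231  136.8593329 ] [ 0.10885164 -0.0672999   0.16115811] [-4.04615792e+01 -2.86288068e-01  1.23179034e+02 -7.81991184e-04
  5.70085954e+01 -7.44603965e+01]
```

View pics/g1.png

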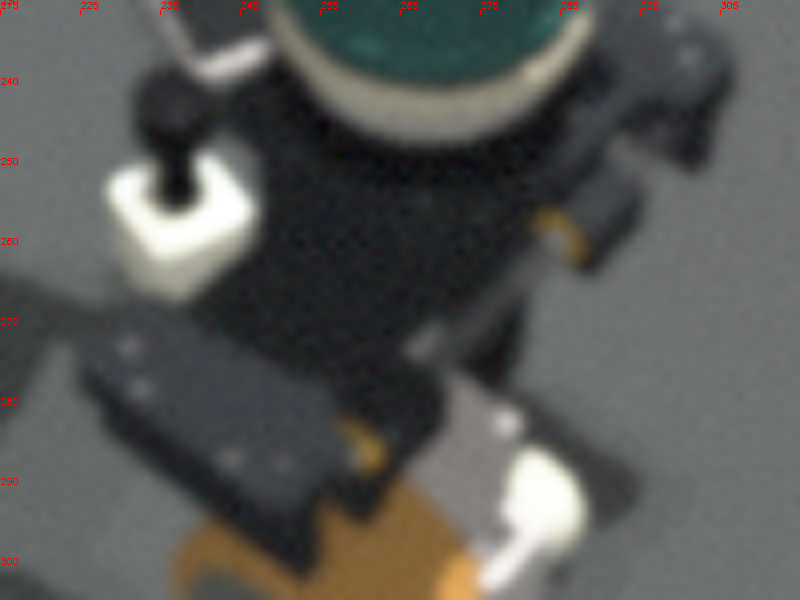

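The picture shows one finger on each side of the plate, at (260,285) and (290,258), with the tongue between them. I'll close the gripper, lift, and carry the hanger to the mouth.

```bash
python3 - <<'E'
from h import *
bot.move_gripper(0,55); s=bot.state(); print(s['gripper_width'],s['grip_force'],s['ee_pos'],s['ee_rot'])
p=s['ee_pos'];bot.move_l([p[0],p[1],320],rate=150)
print(bot.state()['ft_force'])
bot.reach([500,60,330],[180,0,105]); bot.reach([624.6,215,320],[180,0,89.8])
bot.move_l([624.6,215,194.3],rate=110); bot.sleep(.3)
s=bot.state();print(s['clock'],s['ee_pos'],s['ee_rot'],s['gripper_width'],s['ft_force'])
a=crop(bot.snapshot("top"),150,70,66,75,6);b=crop(bot.snapshot("side"),260,95,66,75,6)
cv2.imwrite("pics/g2.png",np.hstack([a,b]))
E
```

```text
4.9870149704785645 55.00024102628231 [ 375.29523513 -287.25800878  135.90115455] [1.79984851e+02 3.80825101e-03 1.23996294e+02]
[-1.85926435e-01  1.49506903e-03 -3.85547049e+00]
11.4 [624.86311259 215.07887237 194.87869076] [ 1.79948341e+02 -1.60266872e-02  8.97995393e+01] 4.234530023594486 [-0.52226697 -0.17925957 -4.67991285]
```

View pics/g2.png

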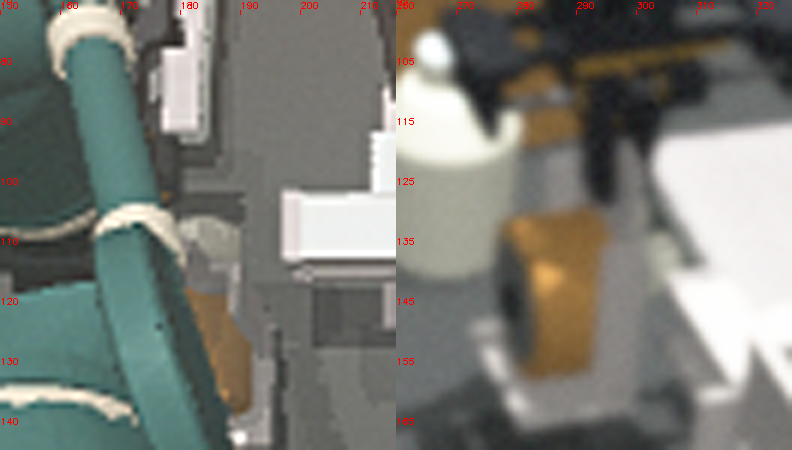

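The top crop shows the leading wheel at rows 105.8–113 with its right edge at column 190, and the foot corner at (195,143.3), with nothing touching. I'll compare that with the prediction and then insert under guard.

```bash
python3 - <<'E'
from h import *
print(proj("top",T([643.3,215,140],-.2,[[-9,-44,5],[9,-44,5],[-82.5,-48,-82],[-9,-30,16.5],[9,-30,16.5]])).round(1).tolist())
hit=bot.move_l([624.7,140,194.2],rate=50,guard=8)
s=bot.state();print(hit,s['clock'],s['ee_pos'],s['ft_force'],s['wrist_torque'])
E
```

```text
[[189.3, 113.0], [189.3, 106.7], [195.0, 144.5], [183.6, 111.9], [183.6, 105.6]]
False 13.15 [624.68723283 140.2990277  194.17531941] [ 0.02103506 -0.12752364 -4.08781357] [-0.0779408  -0.03487482  0.04703553]
```

```bash
python3 - <<'E'
from h import *
hit=bot.move_l([624.85,96,194.2],rate=40,guard=8)
s=bot.state();print(hit,s['clock'],s['ee_pos'],s['ft_force'],s['wrist_torque'],s['gripper_width'])
a=crop(bot.snapshot("top"),185,80,66,75,6);b=crop(bot.snapshot("side"),285,105,66,75,6)
cv2.imwrite("pics/g3.png",np.hstack([a,b]))
E
```

```text
False 14.4 [624.86353453  96.22937799 194.19728589] [ 0.35316134 -0.49709426 -5.05260597] [-0.10428276 -0.0500466   0.02395325] 4.599671316637023
```

View pics/g3.png

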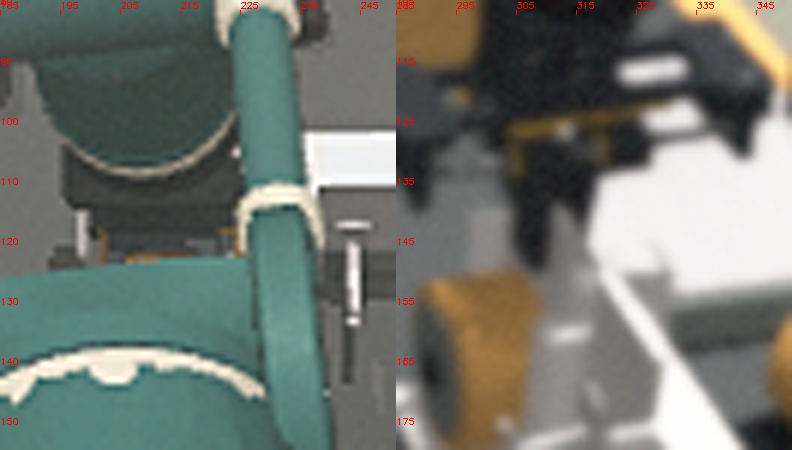

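The side crop shows the plate in front of the rail with its wheels inside the slot and about 0 N lateral force. By the numbers the trailing wheel edge is at y≈140.7, inside the sleeve's outer face at 148. I'll release, move behind the hanger and push.

```bash
python3 - <<'E'
from h import *
o=[180,20,89.8]
print([bot.ik(p,o) is not None for p in([608,230,280],[608,195,163],[608,0,163])])
bot.move_l([624.85,96,192.3],rate=20)
bot.move_gripper(46); s=bot.state();print(s['ft_force'])
bot.sleep(.3)
bot.move_l([624.85,96,285],rate=80)
bot.move_gripper(0,20)
bot.reach([608,235,285],o); bot.move_l([608,195,163],rate=120)
s=bot.state();print(s['clock'],s['ee_pos'],s['ft_force'],s['gripper_width'])
cv2.imwrite("pics/g4.png",np.hstack([crop(bot.snapshot("top"),185,70,66,75,6),crop(bot.snapshot("side"),285,105,66,75,6)]))
E
```

```text
[True, True, True]
[-0.69941741  0.25348784  0.02512731]
19.7167 [608.70017113 195.41192206 164.05276798] [-0.30978523 -0.25570137  0.51907379] 0.4035749973964887
```

View pics/g4.png

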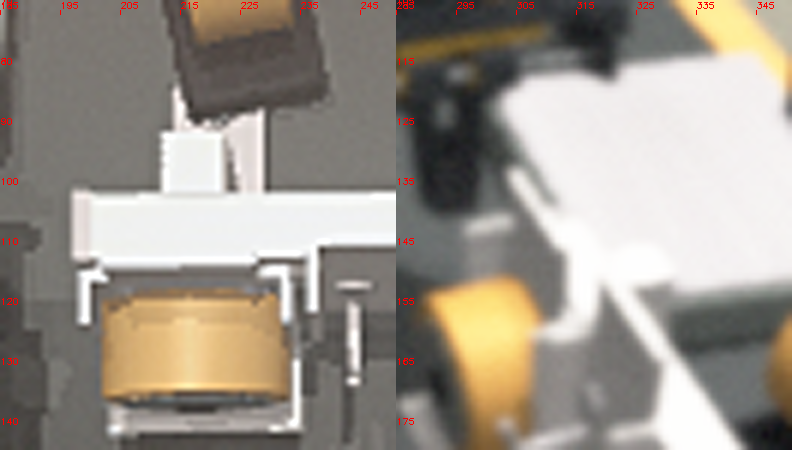

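The hanger is hanging on the rail and leaning forward, with folds at columns 198.5 and 232.5 and the hook's fold at 236.5. Now I'll push.

```bash
python3 - <<'E'
from h import *
def st(t):
    s=bot.state();print(t,s['clock'],np.round(s['ee_pos'],1),np.round(s['ft_force'],2))
st(bot.move_l([608,157,163],rate=40,guard=10))
h=bot.move_l([608,26,163],rate=35,guard=12);st(h)
if not h: st(bot.move_l([608,2,163],rate=12,guard=10))
cv2.imwrite("pics/g5.png",crop(bot.snapshot("top"),190,75,133,75,6))
E
```

```text
False 20.9167 [608.  157.1 162.9] [ 0.95  2.25 -1.83]
False 24.8083 [608.   27.1 162.9] [ 0.25  6.43 -0.63]
True 26.2917 [608.   10.3 162.3] [-0.15  3.69  2.53]
```

View pics/g5.png

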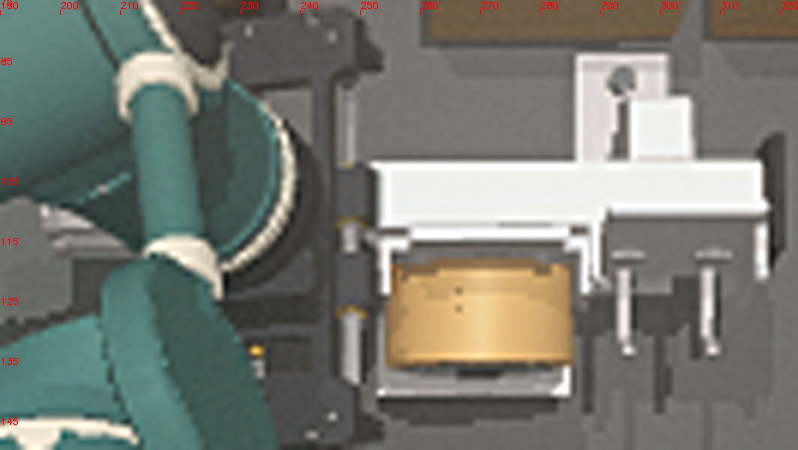

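The hook hanger's fold is at the cap (column 317.7) and the tape hanger's fold (287.5) is against the hook's (about 289.5). One more confirming push, then I'll retreat and check.

```bash
python3 - <<'E'
from h import *
def st(t):
    s=bot.state();print(t,s['clock'],np.round(s['ee_pos'],1),np.round(s['ft_force'],2))
st("pre"); st(bot.move_l([608,3,163],rate=10,guard=14))
bot.move_l([608,60,163],rate=40); bot.move_l([560,120,300],rate=150)
bot.reach([350,300,300],[180,0,89.8]); bot.sleep(.5); st("away")
cv2.imwrite("pics/g6.png",np.vstack([crop(bot.snapshot("top"),190,90,133,50,6),crop(bot.snapshot("side"),290,140,133,50,6)]))
E
```

```text
pre 26.3417 [608.1  10.3 162.3] [-0.46  3.78  2.1 ]
True 26.8667 [608.1  10.1 162.2] [-0.95  3.3   2.35]
away 31.0333 [350.2 299.9 299.9] [-0.25 -0.23  1.07]
```

View pics/g6.png

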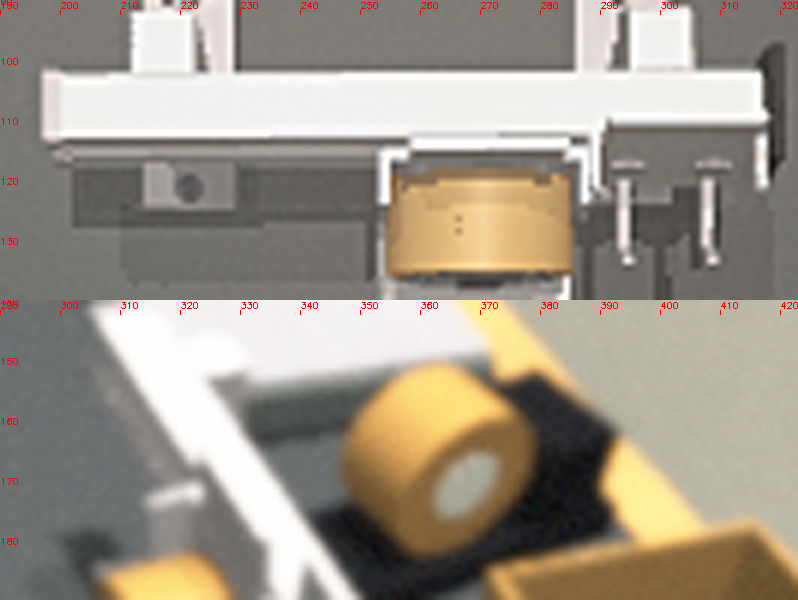

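The top crop shows the tape hanger (columns 253–287.5) against the hook hanger, which sits at the cap. The last push moved it only 0.2 mm, so it is at a hard stop, and the robot is clear.

```bash
python3 -c "
from workcell import bot
print(bot.sign_off())"
```

```text
the job is handed in; nothing more can be done
None
```

The tape hanger is hanging freely on the rail, closed up against the hook hanger at the capped end, and the job was handed in at about 31 s; I took no final picture of the rest of the bench.

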